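Bolt the medicine tray into its safe

TASK

Put the medicine away out of children's reach: slide the small wooden tray with the dropper bottle fully home into the open bay of the wooden safe, its panel with the dark finger mark facing out and flush with the safe's front. Then push the steel bolt across in front of the tray until it is fully home in its keeper, and let go. Do not disturb the apple, garlic, lemon and mug.

Things in the scene. Friction and masses are not known exactly. Their poses are not given: they have to be found in the camera images.
- safe: Fixed wooden safe, 152 mm deep (x), 200 wide (y), 99 high; its mouth faces the robot's right. Origin: on the worktop, in the front face's plane, at the middle of the bay's mouth; x points into the bay (to the robot's left), y towards the robot, z up. Bay: 54 mm wide, 62 high, rounded mouth edges, no floor (the tray slides on the worktop), back stop at x = 140 mm. Cheeks reach y = 145 and -55 mm.
- eave (a point): Middle of the lower front edge of the safe's overhanging roof, at safe x = -26 mm, y = 45 mm, 92 mm above the worktop; the roof's top is at 99 mm. The eave covers mouth and bolt along the whole front, so they are reached from that side (robot's right) with the tool tilted 35 to 45 degrees. Axes as the safe's.
- tray_center (a point): Centre (24 mm up) of the loose open wooden tray, 140 long (x) x 50 wide (y) x 48 mm high, about 0.25 kg, a dropper bottle fixed inside below the rims. Starts flat on the worktop right of the safe. Its x points to the plain rear end with rounded corners (goes in first); the front panel with a dark round mark is at -x. Side walls 45 mm high: grip from outside across the 50 mm.
- tray_front (a point): Middle of the outer face of the tray's front panel, 70 mm along -x from tray_center, 24 mm up; axes as the tray's. With the tray against the bay's back stop this face is flush with the safe's front face.
- bolt (a joint): Slide of the steel bolt on the safe's front: 0 = drawn back towards the robot, 0.090 m = home at its stop, tip right through the keeper. Grows along the safe's -y (away from the robot). Stays where it is left; takes about 3 N. It runs 4 to 14 mm in front of the safe's face, so it strikes a tray that stands more than 4 mm proud.
- bolt_knob (a point): Centre of the bolt's upright grip tab, 12 mm thick (safe y), 12 deep (x), 34 high (z). At safe x = -21 mm, y = 132 mm minus the joint value, 42 mm above the worktop. Behind it the bar's front is 14 mm and the channel's rails are 17 mm in front of the safe's face. Axes as the safe's.
- bolt_tip (a point): Middle of the end face of the bolt's flat bar (10 x 14 mm section, 104 mm long), 40 mm above the worktop, at safe y = 42 mm minus the joint value. It goes through the keeper.
- keeper (a point): Centre of the keeper, a steel staple on the safe's far cheek (safe y = -36 mm), 10 mm long along y, 40 mm above the worktop, on the bolt's line. The bolt is home when its tip has passed 5 mm or more beyond this point (safe -y).
- apple: Apple, 72 x 72 x 63 mm, a bystander right of the tray; origin under its middle.
- garlic: Garlic bulb, 61 x 60 x 59 mm, a bystander near the worktop's front edge; origin under its middle.
- lemon: Lemon, 76 x 56 x 55 mm, a bystander beside the blender; origin under its middle.
- mug: Striped mug, 86 x 120 x 101 mm, a bystander behind the safe; origin under its middle.

How it is judged (in metres and radians):
On the way, in this order (a step that is already met when the one before it is completed fails the run):
1. the tray is fully home in the bay, front panel out (x of tray_front in the frame of safe between -0.004 and 0.004 m and y of tray_front in the frame of safe between -0.006 and 0.006 m and z of tray_front in the frame of safe below 0.03 m), for 0.2 s.
2. the bolt is fully through the keeper (value of joint bolt above 0.083 m), for 0.2 s.
At the end, for the whole second after the job is handed in: The tray stands upright on the worktop in the bay, its front panel out and flush with the safe's front within 4 mm and within 6 mm of the bay's middle, and the bolt is thrown by at least 83 of its 90 mm, so that its tip has passed through the keeper (all of step 1 and angle between tray_front's own z axis and vertical below 0.1 rad and value of joint bolt above 0.083 m); the robot touches nothing.
It fails at once if the apple, garlic, lemon or mug is moved by more than 30 mm (distance of any of apple, garlic, lemon, mug from where it was at the start of the episode above 0.03 m).
It also fails if it takes over 64 s, if anything falls off the work surface, if the arm or the gripper's body presses on something with over 40 N, if the wrist force passes 120 N, or if a joint passes its speed limit or range.

ROBOT

A 7-joint arm with a two-finger parallel gripper is mounted at the origin on a cart in front of the work surface, level with it; the furniture and walls round the work are solid. World frame = base frame: x ahead of the robot, y to its left, z up, the work surface at z = 0. Lengths are in m, angles in degrees, forces in N, time in s.
With the tool pointing down it reaches from about 0.4 to 0.925 m from the base axis. Payload 5.6 kg.
Tool frame: the origin (TCP) lies between the finger pads; the fingertips stand 22 mm ahead of it and the grasp point (between the pads) lies 3 mm ahead of it; z points along the fingers, y is the line along which they close (so a half turn about z gives the same grasp; the last joint's range is limited). The gripper opens to 85 mm and grips with 20 to 120 N. Pads are 22 mm wide; open, the fingers measure 114 mm over their backs; the gripper's body (76 mm by 85 mm) begins 54 mm behind the grasp point. The pads swing forward as they close: fully open they stand 13 mm farther back than shut.
Start: joints at [60.848, 26.786, -0.665, 91.828, 0.344, 61.387, -3.226], TCP at [0.292, -0.581, 0.217] pointing down, gripper open.
Joint ranges: [-144.91, 144.91], [-17.63, 115.5], [-89.93, 88.59], [15.96, 139.68], [-74.01, 254.01], [8.47, 105.57], [-167.45, 167.45]. Speed limits (degrees/s): [147.25, 147.25, 180, 180, 180, 180, 180].

INTERFACE

Orientations are given as [roll, pitch, yaw] about the fixed x, y, z axes, in that order (R = Rz(yaw) Ry(pitch) Rx(roll)).
In Python, from bench import robot gives the robot as it stands.
- The arm moves only by the shell command python3 -m handwheel 'ROWS' [OPENING] [FORCE]. ROWS is JSON, a list that holds one entry, the list of rows, each a list of 6 numbers: the shift along the world's x, y, z in units of 25 mm (1.0 is 25 mm), then the turn, a rotation vector about the world's x, y, z in units of 5 degrees (1.0 is 5 degrees). In form: [[[tx, ty, tz, wx, wy, wz], ...]]. A call has exactly 8 rows; each row is the pose to reach, as a shift and turn from the pose commanded when the call began; what a row does not reach only later rows make up. A row lasts 1/10 s, in which the tool goes at most 50 mm and 8.59 degrees, less where a joint would pass 70% of its speed; a pose out of reach is approached as far as the arm can. A call with a gripper value outside its range is refused whole. OPENING is the opening, from -1 (shut) to 1 (fully open), so that 0 is half open, set as the call begins (- or left out, the last holds). The fingers move at their own pace and stop on an object; FORCE is the grip in N (left out, the last holds). Time passes only in rows, so rows that repeat a pose let the fingers close, or fill a call up. It gives the time, the measured TCP pose, the force, the opening and the grip force at its end, in the units of the state.
- robot.sense(): the state, without advancing time (a new reading comes with each control period).
- robot.read_camera(name): name is "scene" or "side" or "wrist"; returns the picture (400x640x3 uint8, red, green, blue); there is no depth.
- robot.camera_info(name): a dict with "fx", "fy", "cx", "cy" (pixels), "R" (3x3) and "t" (3): a world point X has camera coordinates R X + t; the wrist camera has in their place "hand_eye" (4x4, takes a point from camera to tool coordinates, whose origin is the TCP and whose axes are the flange's). Camera axes: x right, y down, z forward; pixel columns grow to the right and rows downward; lengths in m; the calibration is good to about 2 mm. The wrist camera is an equidistant fisheye: a pixel r from the principal point sees the ray r / f radians off the axis. A picture is of the moment at which its call begins: read the wrist's pose just before it. camera_info takes no time and is no camera call.
- robot.hand_in(): hands the job in; it is judged then, once.
The state is a dict: "clock": time; "joint_positions": joint angles; "dq": joint speeds; "joint_torque": joint torques, N m; "tcp_pos": TCP position; "tcp_rot": TCP orientation; "wrist_force": force on the tool from outside, world axes, zero at the start; "ft_torque": the same for the moment, N m; "width": finger opening in m; "grip_force": force on a finger pad.
Only numpy, scipy, OpenCV 4.12 (cv2) and the standard library are available. Lean on these libraries where they do the work, as an engineer would, in place of code of your own. Each camera call takes 0.05 s, during which the arm holds its last target. There are 200 camera calls.

## Working session

There is one attempt and no reset: what is moved stays moved. The work goes in short steps, Python scripts to look and compute and a shell command to move; the robot and the scene stay as the last step left them, time stands still between calls to the robot, and variables do not carry over. Pictures are saved under pics/ and viewed, at most 10 in all, crops included, and the job is handed in when it is done.

```bash
ls; mkdir -p pics
cat > h.py <<'E'
import numpy as np, cv2
from bench import robot
def save(n,f,crop=None,s=1):
    im=robot.read_camera(n); cv2.imwrite('pics/raw_'+f,im[:,:,::-1])
    if crop: im=im[crop[1]:crop[3],crop[0]:crop[2]]
    im=cv2.resize(im,None,fx=s,fy=s,interpolation=cv2.INTER_CUBIC); cv2.imwrite('pics/'+f,im[:,:,::-1])
def ray(n,u,v):
    c=robot.camera_info(n); R=np.array(c['R']);t=np.array(c['t'])
    d=R.T@np.array([(u-c['cx'])/c['fx'],(v-c['cy'])/c['fy'],1]); return -R.T@t,d
def plane(n,u,v,z):
    o,d=ray(n,u,v); return o+d*(z-o[2])/d[2]
def proj(n,X):
    c=robot.camera_info(n); p=np.array(c['R'])@np.array(X)+np.array(c['t']); return [c['fx']*p[0]/p[2]+c['cx'],c['fy']*p[1]/p[2]+c['cy']]
E
python3 - <<'E'
from h import *
for n in ('scene','side'):
    save(n,n+'0.png'); c=robot.camera_info(n); print(n,c['fx'],c['cx'],c['cy'],-np.array(c['R']).T@c['t'],np.array(c['R'])[2])
s=robot.sense(); print(s)
print(robot.camera_info('wrist'))
a=cv2.imread('pics/scene0.png');b=cv2.imread('pics/side0.png')
E
```

```text
pics
scene 396.24515623295855 318.4669844231171 198.23700243263778 [0.02899136 0.36274751 0.64580736] [ 0.61255579 -0.47230485 -0.63380087]
side 457.64352629918045 318.3639001368829 204.54169564586553 [ 0.48243869 -1.02602469  0.56055945] [ 0.07700504  0.88327632 -0.46248585]
{'clock': 0.1, 'joint_positions': array([60.85006952, 26.83141638, -0.66405661, 91.877741  ,  0.34281619,
       61.38808187, -3.22491721]), 'dq': array([-0.02267656, -0.16754342,  0.02881771, -0.13849107, -0.00629927,
        0.13123601, -0.0053264 ]), 'joint_torque': array([ 5.58574884e-04, -5.33517230e+01,  2.16024485e-02, -2.51967090e+01,
        1.15820309e-02,  4.32902860e-03,  3.00915474e-05]), 'tcp_pos': array([ 0.29160504, -0.58030038,  0.21651323]), 'tcp_rot': array([-1.79904944e+02,  6.30845000e-03,  2.66822539e+01]), 'wrist_force': array([ 1.19158354, -0.0773289 , -0.44052559]), 'ft_torque': array([ 0.01525353,  0.00352959, -0.01422843]), 'grip_force': 0.0, 'width': 0.0856437249777629}
{'fx': 309.70691628693146, 'fy': 309.70691628693146, 'cx': 319.2026027910262, 'cy': 198.46278900749874, 'hand_eye': array([[ 7.03531974e-04, -9.46506048e-01, -3.22685304e-01,
         8.26926764e-02],
       [ 9.99999736e-01,  6.06711022e-04,  4.00626041e-04,
        -2.46602455e-04],
       [-1.83418241e-04, -3.22685500e-01,  9.46506225e-01,
        -1.55162755e-01],
       [ 0.00000000e+00,  0.00000000e+00,  0.00000000e+00,
         1.00000000e+00]])}
```

View pics/scene0.png

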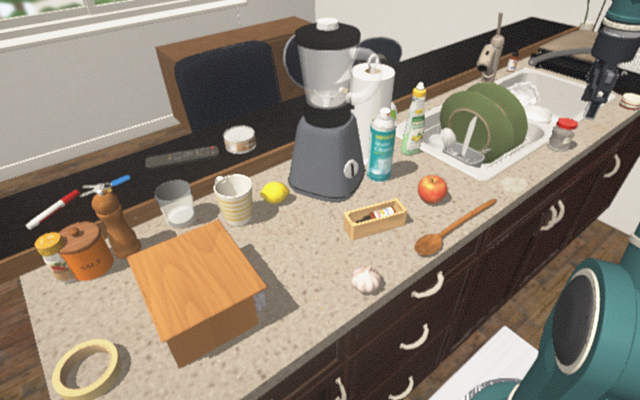

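View pics/side0.png

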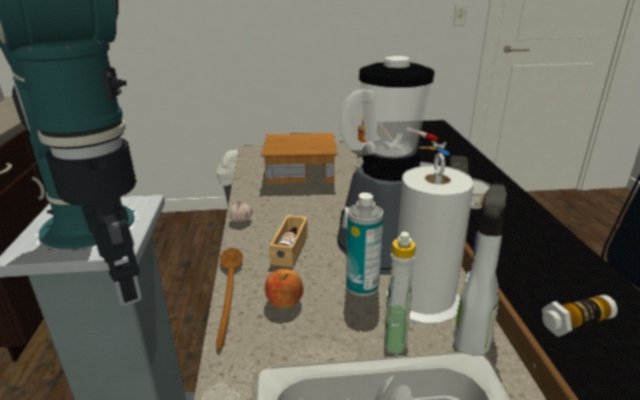

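The scene shows the safe (roof corners about (130,262), (214,226), (263,288)), the tray near (375,218), the apple at (432,188) and the garlic at (366,280). The side view shows the marked panel at (283,258), facing the camera. I'll enlarge both for corner pixels.

Run:
```python
import cv2,numpy as np
a=cv2.imread('pics/scene0.png');b=cv2.imread('pics/side0.png')
f=lambda im,x0,y0,x1,y1,W,H:cv2.resize(im[y0:y1,x0:x1],(W,H),interpolation=cv2.INTER_CUBIC)
t1=f(a,120,215,280,365,400,375)   # x2.5
t2=f(a,335,190,415,250,400,300)   # x5
t3=f(b,250,125,350,200,400,300)  # x4
t4=f(b,262,210,317,272,266,300)
top=np.zeros((600,800,3),np.uint8)
top[:300,:400]=t2;top[:300,400:]=t3
t1=f(a,120,215,280,335,400,300);top[300:,:400]=t1
t4=f(b,255,210,335,270,400,300);top[300:,400:]=t4
cv2.imwrite('pics/c1.png',top)
```

```text
(no output)
```

View pics/c1.png

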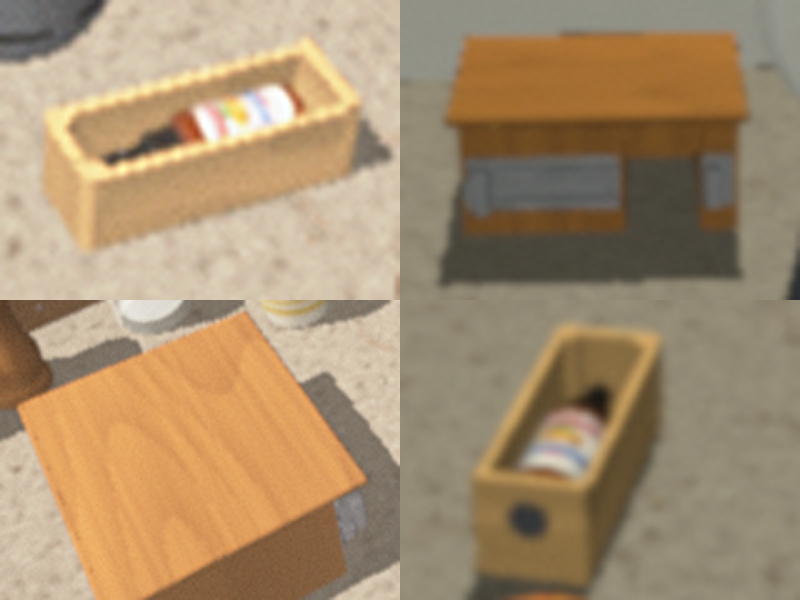

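Run:
```python
from h import *
np.set_printoptions(precision=4,suppress=True)
print('tray scene'); 
for u,v in [(45,115),(90,180),(358,103),(310,42)]: print(plane('scene',u/5+335,v/5+190,.047))
print('tray side')
for u,v in [(562,327),(660,335),(590,490),(480,477)]: print(plane('side',(u-400)/5+255,(v-300)/5+210,.047))
print('tray bottom side',*[plane('side',(u-400)/5+255,(v-300)/5+210,0) for u,v in [(480,570),(585,588)]])
print('tray bottom scene',plane('scene',90/5+335,250/5+190,0))
print('roof scene')
for u,v in [(20,405),(248,315),(366,480)]: print(plane('scene',u/2.5+120,(v-300)/2.5+215,.099))
print('roof side')
for u,v in [(465,38),(735,35),(746,118),(446,122)]: print(plane('side',(u-400)/4+250,v/4+125,.096))
print('bay far side bottom L/R edges',[plane('side',(u-400)/4+250,v/4+125,0) for u,v in [(625,233),(700,229),(463,233),(737,230)]])
for nm,(u,v),z in [('apple',(432,188),.03),('garlic',(366,280),.03),('lemon',(275,192),.03)]: print(nm,plane('scene',u,v,z))
```

```text
tray scene
[ 0.5294 -0.0959  0.047 ]
[ 0.4845 -0.0829  0.047 ]
[ 0.4456 -0.2125  0.047 ]
[ 0.4898 -0.2279  0.047 ]
tray side
[ 0.4914 -0.0913  0.047 ]
[ 0.5361 -0.1041  0.047 ]
[ 0.4982 -0.2315  0.047 ]
[ 0.4532 -0.2166  0.047 ]
tray bottom side [ 0.4504 -0.2159  0.    ] [ 0.4943 -0.2338  0.    ]
tray bottom scene [ 0.4858 -0.0868  0.    ]
roof scene
[0.6451 0.3367 0.099 ]
[0.6276 0.1583 0.099 ]
[0.4251 0.1729 0.099 ]
roof side
[0.4421 0.35   0.096 ]
[0.6517 0.3307 0.096 ]
[0.6376 0.1543 0.096 ]
[0.4304 0.172  0.096 ]
bay far side bottom L/R edges [array([0.5532, 0.182 , 0.    ]), array([0.6081, 0.1825, 0.    ]), array([0.4357, 0.1958, 0.    ]), array([0.6347, 0.1776, 0.    ])]
apple [ 0.476  -0.3433  0.03  ]
garlic [ 0.3674 -0.0124  0.03  ]
lemon [ 0.7121 -0.0268  0.03  ]
```

```bash
python3 -m handwheel '[[[0.9,1.7,0.4,0,0,1.2],[1.8,3.4,0.8,0,0,2.4],[2.7,5.1,1.2,0,0,3.6],[3.6,6.8,1.2,0,0,4.8],[4.5,8.5,1.2,0,0,6],[5.4,10.2,1.2,0,0,7.2],[6.3,11.9,1.2,0,0,8.4],[7.2,13.6,1.2,0,0,9.3]]]'
python3 -m handwheel '[[[0.8,1.4,0,0,0,0],[0.8,1.4,0,0,0,0],[0.8,1.4,0,0,0,0],[0.8,1.4,0,0,0,0],[0.8,1.4,0,0,0,0],[0.8,1.4,0,0,0,0],[0.8,1.4,0,0,0,0],[0.8,1.4,0,0,0,0]]]'
cat >> h.py <<'E'
from scipy.spatial.transform import Rotation as Ro
def wray(u,v,s):
    c=robot.camera_info('wrist'); x,y=(u-c['cx'])/c['fx'],(v-c['cy'])/c['fy']; th=np.hypot(x,y)
    d=np.array([x/th*np.sin(th),y/th*np.sin(th),np.cos(th)]); H=np.array(c['hand_eye'])
    R=Ro.from_euler('xyz',s['tcp_rot'],degrees=True).as_matrix()
    return s['tcp_pos']+R@H[:3,3], R@H[:3,:3]@d
def wplane(u,v,z,s):
    o,d=wray(u,v,s); return o+d*(z-o[2])/d[2]
E
python3 - <<'E'
from h import *
s=robot.sense(); print(s['clock'],s['tcp_pos'],s['tcp_rot'],s['joint_positions']); save('wrist','w1.png',None,1.25)
import pickle; pickle.dump(s,open('w1.pkl','wb'))
E
```

```text
clock: 0.9
tcp_pos: [0.4722, -0.239, 0.2473]
tcp_rot: [-180.0, 0.0, 73.4]
wrist_force: [1.4, 0.6, -0.5]
width: 0.0857
grip_force: 0.0
clock: 1.7
tcp_pos: [0.4917, -0.2062, 0.2474]
tcp_rot: [180.0, 0.0, 73.1]
wrist_force: [0.2, -0.4, 0.6]
width: 0.0855
grip_force: 0.0
1.7 [ 0.49173929 -0.20618803  0.24741189] [1.79995030e+02 3.15671857e-03 7.31371551e+01] [ 36.23657571  15.31154865 -20.22583991 105.31192012   6.02989635
  60.41188672  -3.17478085]
```

View pics/w1.png

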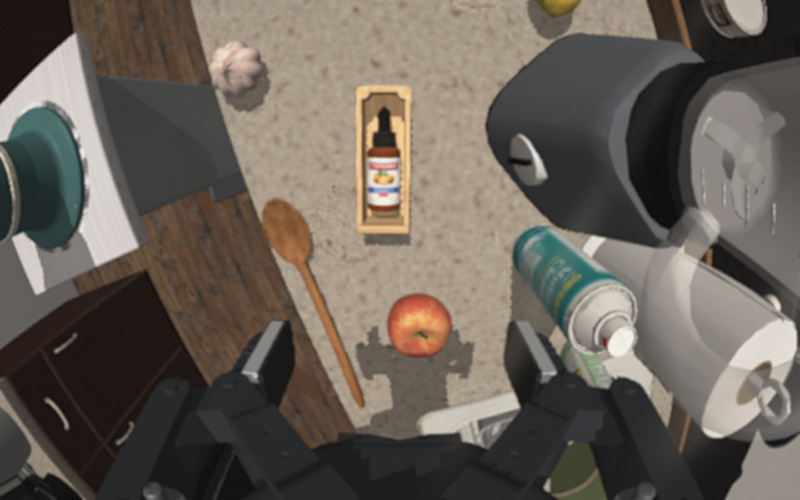

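The wrist view shows the tray rim at (357,87), (411,87), (409,232) and (358,233) in the 1.25x picture. The apple is at (420,325).

Run:
```python
from h import *
import pickle; s=pickle.load(open('w1.pkl','rb'))
np.set_printoptions(precision=4,suppress=True)
P=np.array([wplane((u+.5)/1.25-.5,(v+.5)/1.25-.5,z,s) for u,v,z in [(357,87,.048),(411,87,.048),(409,232,.048),(358,233,.048)]])
print(P,P.mean(0)); d=(P[0]+P[1]-P[2]-P[3])/2; print(np.linalg.norm(d),np.degrees(np.arctan2(d[1],d[0])),np.linalg.norm(P[0]-P[1]))
a=(P[0]+P[1])/2
print('apple',wplane(420/1.25,325/1.25,.035,s),wplane(385/1.25,230/1.25,.048,s))
```

```text
[[ 0.4884 -0.0853  0.048 ]
 [ 0.5345 -0.0998  0.048 ]
 [ 0.4941 -0.2294  0.048 ]
 [ 0.4471 -0.2162  0.048 ]] [ 0.491  -0.1577  0.048 ]
0.13654683675637216 72.57904584337936 0.04837582086242777
apple [ 0.4753 -0.3382  0.035 ] [ 0.4728 -0.221   0.048 ]
```

```bash
python3 -m handwheel '[[[0,1,0,1,-0.3,0],[0,2.3,0,2.3,-0.7,0],[0,3.6,0,3.7,-1.1,0],[0,4.9,0,5.1,-1.55,0],[0,6,0,6.5,-2,0],[0,7,0,7.25,-2.2,0],[0,7,0,7.25,-2.2,0],[0,7,0,7.25,-2.2,0]]]'
python3 - <<'E'
from h import *
s=robot.sense(); print(s['clock'],s['tcp_pos'],s['tcp_rot'],s['joint_positions']); save('wrist','w2.png',None,1.25)
import pickle; pickle.dump(s,open('w2.pkl','wb'))
E
```

```text
clock: 2.55
tcp_pos: [0.4921, -0.0316, 0.2474]
tcp_rot: [179.9, -37.8, 73.2]
wrist_force: [0.1, -0.7, 0.3]
width: 0.0856
grip_force: 0.0
2.55 [ 0.49210648 -0.03155736  0.24740773] [179.91123775 -37.77661044  73.21226627] [ 49.71104323  17.15578334 -30.68872612 114.56623196 -34.88724928
  58.11416863  23.97828805]
```

View pics/w2.png

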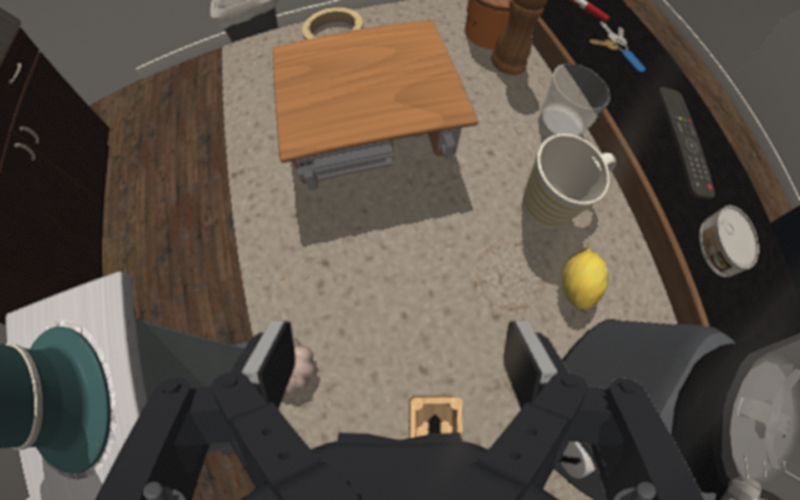

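The tilted wrist view shows the roof corners at (275,46), (433,22), (475,122) and (282,158). The bolt knob is at about (310,175), the channel end at (392,160) and the keeper at about (448,142).

```bash
python3 - <<'E'
from h import *
import pickle; s=pickle.load(open('w2.pkl','rb'))
np.set_printoptions(precision=4,suppress=True)
q=lambda u,v,z: wplane((u+.5)/1.25-.5,(v+.5)/1.25-.5,z,s)
P=np.array([q(275,46,.099),q(433,22,.099),q(475,122,.095),q(282,158,.095)])
print(P)
e=P[2]-P[3]; print('front edge ang',np.degrees(np.arctan2(e[1],e[0])),np.linalg.norm(e))
for a,b in((0,3),(1,2)): d=P[a]-P[b]; print(np.degrees(np.arctan2(d[1],d[0])),np.linalg.norm(d))
e=P[1]-P[0];print(np.degrees(np.arctan2(e[1],e[0])),np.linalg.norm(e))
print('knob',q(310,175,.05),'keeper',q(448,142,.04),'chan end',q(392,160,.045))
for c in np.array([[.577,.187]]):pass
E
python3 - <<'E'
import cv2
im=cv2.imread('pics/raw_w2.png')[95:165,205:395]
cv2.imwrite('pics/c2.png',cv2.resize(im,None,fx=4,fy=4,interpolation=cv2.INTER_CUBIC))
E
```

```text
[[0.4426 0.3504 0.099 ]
 [0.6461 0.3284 0.099 ]
 [0.6332 0.1587 0.095 ]
 [0.429  0.1743 0.095 ]]
front edge ang -4.367598403951828 0.20475868107852982
85.59223666085745 0.17663075496469988
85.64149595784636 0.17015474755788038
-6.180922450178099 0.20471040531219192
knob [0.4495 0.173  0.05  ] keeper [0.615  0.1756 0.04  ] chan end [0.5432 0.1666 0.045 ]
```

View pics/c2.png

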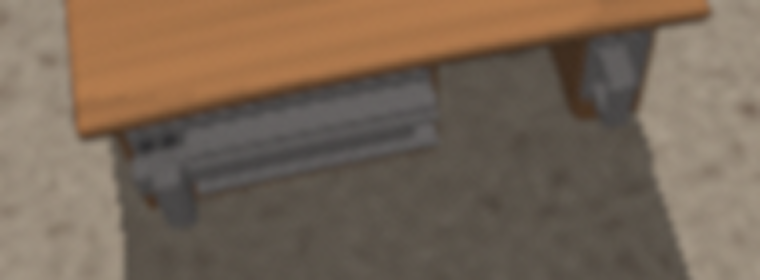

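```bash
python3 -m handwheel '[[[-0.1,-1.4,-0.5,0,0,0],[-0.25,-2.8,-1,0,0,0],[-0.4,-4.2,-1.5,0,0,0],[-0.5,-5.6,-2.2,0,0,0],[-0.6,-6.6,-3,0,0,0],[-0.65,-7,-3.8,0,0,0],[-0.65,-7.05,-4.5,0,0,0],[-0.65,-7.05,-4.5,0,0,0]]]'
python3 -m handwheel '[[[0,0,-0.7,0,0,0],[0,0,-1.4,0,0,0],[0,0,-2.1,0,0,0],[0,0,-2.7,0,0,0],[0,0,-3.3,0,0,0],[0,0,-3.8,0,0,0],[0,0,-4,0,0,0],[0,0,-4,0,0,0]]]'
python3 - <<'E'
from h import *
s=robot.sense(); save('side','s1.png',(200,130,400,310),4)
E
```

```text
clock: 3.4
tcp_pos: [0.4749, -0.2064, 0.1331]
tcp_rot: [-179.8, -37.9, 73.1]
wrist_force: [-0.2, -0.3, 0.7]
width: 0.0851
grip_force: 0.0
clock: 4.2
tcp_pos: [0.4754, -0.2067, 0.0341]
tcp_rot: [-180.0, -37.9, 73.1]
wrist_force: [0.8, -0.5, 0.7]
width: 0.0852
grip_force: 0.0
```

View pics/s1.png

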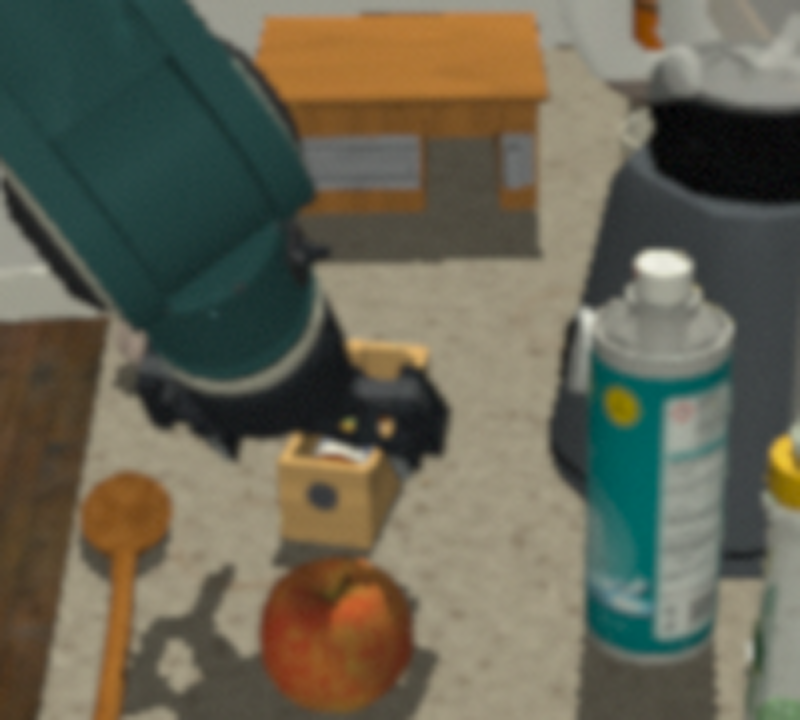

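The side view shows the marked panel at crop (322,495), the gripper over the tray at about (390,410) and the apple clear at (335,635). I'll check the projections, because the gripper looks further back than I expected.

Run:
```python
from h import *
s=robot.sense(); R=Ro.from_euler('xyz',s['tcp_rot'],degrees=True).as_matrix(); p=s['tcp_pos']
f=lambda X:((np.array(proj('side',X))-[200,130])*4).round()
print('tcp',f(p),'body',f(p-R[:,2]*.051),'tipsL/R',f(p+R[:,2]*.01+R[:,1]*.05),f(p+R[:,2]*.01-R[:,1]*.05),'flange',f(p-R[:,2]*.2))
print('front',f([.4706,-.225,.024]),R[:,2],s['joint_positions'])
```

```text
tcp [328. 469.] body [308. 435.] tipsL/R [423. 485.] [242. 466.] flange [234. 312.]
front [320. 506.] [ 0.17829208  0.58794007 -0.78901103] [ 57.21239736  43.18033469 -21.92379126 107.96092872 -26.61215613
  49.59452563  42.75074792]
```

```bash
python3 -m handwheel '[[[0,0,0,0,0,0],[0,0,0,0,0,0],[0,0,0,0,0,0],[0,0,0,0,0,0],[0,0,0,0,0,0],[0,0,0,0,0,0],[0,0,0,0,0,0],[0,0,0,0,0,0]]]' -1 45
python3 -c "
from h import *
print(robot.sense()['ft_torque']);print(robot.sense()['tcp_pos'],robot.sense()['tcp_rot'])"
```

```text
clock: 5.05
tcp_pos: [0.4758, -0.2078, 0.036]
tcp_rot: [179.9, -37.9, 73.2]
wrist_force: [-1.0, -1.5, 6.1]
width: 0.0448
grip_force: 44.8
[-0.20883022  0.39848409  0.25764483]
[ 0.47583537 -0.20779066  0.03601516] [179.86928447 -37.85252204  73.23655863]
```

Run:
```python
from h import *
import pickle; s1=pickle.load(open('w1.pkl','rb'));s2=pickle.load(open('w2.pkl','rb'))
np.set_printoptions(precision=3,suppress=True)
for u,v in [(290,187),(325,198),(350,196),(362,178)]: print('scene z0',plane('scene',u,v,.0))
for u,v in [(339,243),(350,150),(362,155)]: print('side',[plane('side',u,v,z) for z in(0,.17)])
for z in (.05,.1,.15,.2): print(z,'w1',wplane(488/1.25,125/1.25,z,s1),wplane(560/1.25,40/1.25,z,s1),'w2',wplane(600/1.25,325/1.25,z,s2),wplane(565/1.25,375/1.25,z,s2))
```

```text
scene z0 [ 0.738 -0.089  0.   ]
scene z0 [ 0.643 -0.132  0.   ]
scene z0 [ 0.609 -0.187  0.   ]
scene z0 [ 0.647 -0.265  0.   ]
side [array([ 0.605, -0.149,  0.   ]), array([ 0.568, -0.415,  0.17 ])]
side [array([0.721, 0.434, 0.   ]), array([ 0.649, -0.009,  0.17 ])]
side [array([0.753, 0.383, 0.   ]), array([ 0.671, -0.044,  0.17 ])]
0.05 w1 [ 0.592 -0.153  0.05 ] [ 0.685 -0.089  0.05 ] w2 [ 0.697 -0.082  0.05 ] [ 0.64  -0.115  0.05 ]
0.1 w1 [ 0.581 -0.149  0.1  ] [ 0.661 -0.094  0.1  ] w2 [ 0.668 -0.079  0.1  ] [ 0.619 -0.107  0.1  ]
0.15 w1 [ 0.57  -0.145  0.15 ] [ 0.637 -0.1    0.15 ] w2 [ 0.64  -0.076  0.15 ] [ 0.597 -0.1    0.15 ]
0.2 w1 [ 0.559 -0.142  0.2  ] [ 0.613 -0.105  0.2  ] w2 [ 0.611 -0.073  0.2  ] [ 0.576 -0.093  0.2  ]
```

```bash
python3 -m handwheel '[[[0.1,0.5,0.05,0,0,0],[0.2,1.3,0.05,0,0,0.3],[0.4,2.3,0.05,0,0,0.6],[0.6,3.3,0.05,0,0,1],[0.9,4.3,0.05,0,0,1.4],[1.2,5.2,0.05,0,0,1.8],[1.5,5.8,0.05,0,0,2.2],[1.7,6.2,0.05,0,0,2.46]]]'
python3 -m handwheel '[[[0.4,0.6,0,0,0,0],[0.9,1.3,0,0,0,0],[1.4,2,0,0,0,0],[1.7,2.6,0,0,0,0],[1.85,3.1,0,0,0,0],[1.95,3.4,0,0,0,0],[1.95,3.5,0,0,0,0],[1.95,3.5,0,0,0,0]]]'
python3 - <<'E'
from h import *
import pickle
s=robot.sense(); save('wrist','w3.png',None,1.25);pickle.dump(s,open('w3.pkl','wb'))
save('side','s3.png');print(s['tcp_pos'],s['tcp_rot'],s['ft_torque'])
a=cv2.imread('pics/raw_w3.png');b=cv2.imread('pics/raw_s3.png')
o=np.zeros((600,800,3),np.uint8)
o[:300,:800]=cv2.resize(a[100:280,100:580],(800,300));o[300:,:]=cv2.resize(b[130:250,240:400],(800,600))[150:450]
cv2.imwrite('pics/c3.png',o)
E
```

```text
clock: 5.85
tcp_pos: [0.5182, -0.0489, 0.0364]
tcp_rot: [179.9, -37.9, 85.8]
wrist_force: [0.4, -1.2, -1.9]
width: 0.0443
grip_force: 45.8
clock: 6.65
tcp_pos: [0.5667, 0.036, 0.0363]
tcp_rot: [180.0, -37.9, 85.5]
wrist_force: [0.3, 1.1, -1.4]
width: 0.0445
grip_force: 46.3
[0.5666923  0.03598358 0.03630239] [179.97524797 -37.91965788  85.49069647] [-0.32749503 -0.09640388 -0.10373135]
```

View pics/w3.png

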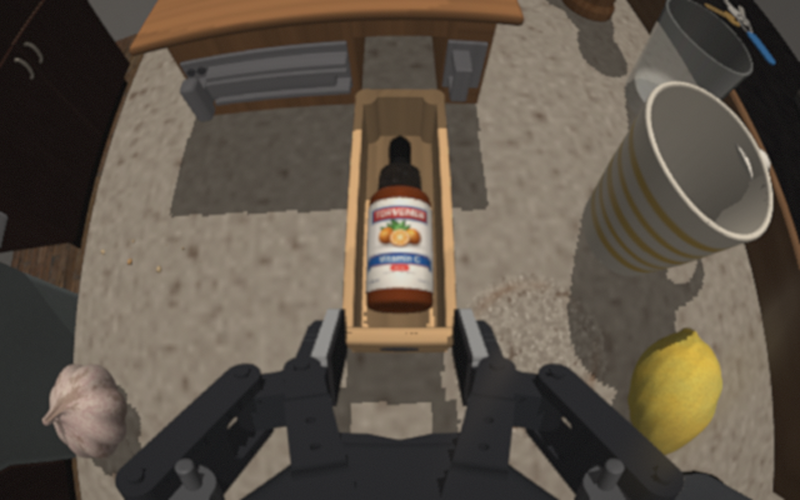

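The view shows the tray's rear rim at (357,92)–(445,92) and its front at (347,342)–(455,342). The mouth's top corners are about (364,37) and (434,37), and the right cheek's foot is about (447,103).

Run:
```python
from h import *
import pickle; s=pickle.load(open('w3.pkl','rb'))
np.set_printoptions(precision=4,suppress=True)
q=lambda u,v,z: wplane((u+.5)/1.25-.5,(v+.5)/1.25-.5,z,s)
O=np.array([.5785,.1875]);th=np.radians(4.5);hx=np.array([np.sin(th),np.cos(th)]);hy=np.array([-np.cos(th),np.sin(th)])
for n,u,v,z in [('rearL',357,92,.048),('rearR',445,92,.048),('frontL',347,342,.048),('frontR',455,342,.048),('mouthTL',364,37,.062),('mouthTR',434,37,.062),('cheekRfoot',447,103,0),('cheekRfar',478,103,0),('keeper top',460,42,.055)]:
    P=q(u,v,z); print(n,P,'safe',(P[:2]-O)@hx,(P[:2]-O)@hy)
```

```text
rearL [0.5522 0.1537 0.048 ] safe -0.03572095824185745 0.023558241188832305
rearR [0.6005 0.15   0.048 ] safe -0.03563631713835906 -0.02491436102195237
frontL [0.5433 0.0216 0.048 ] safe -0.16812545431111434 0.022059586677458824
frontR [0.5882 0.0181 0.048 ] safe -0.16814984646778122 -0.02298533622159553
mouthTL [0.5578 0.1849 0.062 ] safe -0.0041880453447029845 0.02038966975447582
mouthTR [0.5976 0.1818 0.062 ] safe -0.004199909788789356 -0.019505844116902923
cheekRfoot [0.6113 0.1824 0.    ] safe -0.0025115017798034277 -0.03312824463608758
cheekRfar [0.6337 0.1818 0.    ] safe -0.00132185924397819 -0.055440234558866555
keeper top [0.6142 0.1852 0.055 ] safe 0.0004660033256347336 -0.03578497689345382
```

Run:
```python
import cv2
im=cv2.imread('pics/raw_w3.png')[20:95,265:405]
cv2.imwrite('pics/c4.png',cv2.resize(im,None,fx=5,fy=5,interpolation=cv2.INTER_CUBIC))
```

```text
(no output)
```

View pics/c4.png

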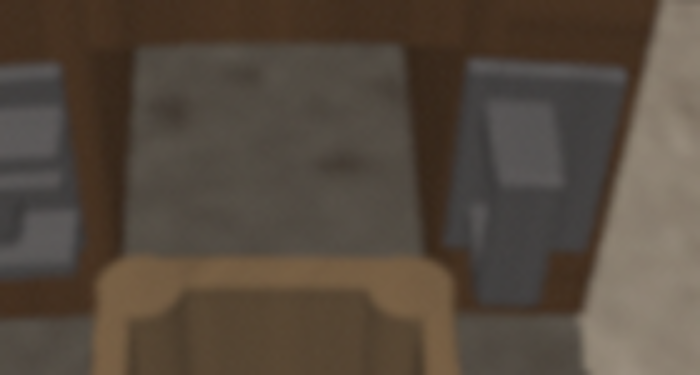

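The tray lines up with the bay: rear rim centre at 275, bay centre at 270–273 (about 7 px/mm). I'll slide it in now.

```bash
python3 -m handwheel '[[[0.03,0.4,0,0,0,0],[0.07,0.9,0,0,0,0],[0.11,1.4,0,0,0,0],[0.14,1.8,0,0,0,0],[0.17,2.2,0,0,0,0],[0.2,2.5,0,0,0,0],[0.2,2.5,0,0,0,0],[0.2,2.5,0,0,0,0]]]'
python3 -m handwheel '[[[0.03,0.4,0,0,0,0],[0.06,0.8,0,0,0,0],[0.09,1.2,0,0,0,0],[0.12,1.55,0,0,0,0],[0.12,1.55,0,0,0,0],[0.12,1.55,0,0,0,0],[0.12,1.55,0,0,0,0],[0.12,1.55,0,0,0,0]]]'
```

```text
clock: 7.55
tcp_pos: [0.5712, 0.0997, 0.0363]
tcp_rot: [-180.0, -38.0, 85.6]
wrist_force: [0.7, 2.5, 1.5]
width: 0.0447
grip_force: 46.1
clock: 8.35
tcp_pos: [0.5746, 0.1372, 0.0363]
tcp_rot: [180.0, -37.9, 85.5]
wrist_force: [0.2, 3.2, 1.8]
width: 0.0448
grip_force: 46.3
```

```bash
python3 -m handwheel '[[[0,0,0,0,0,0],[0,0,0,0,0,0],[0,0,0,0,0,0],[0,-0.3,0,0,0,0],[-0.06,-0.8,0,0,0,0],[-0.12,-1.4,0,0.2,0,0],[-0.18,-2,0.1,0.5,-0.04,0],[-0.2,-2.6,0.2,1,-0.08,0]]]' 0.7 40
python3 -m handwheel '[[[0,0,0.2,0,0,0],[0,0,0.2,0,0,0],[0,0,0.2,0,0,0],[0,0,0.2,0,0,0],[0,0,0.2,0,0,0],[0,0,0.2,0,0,0],[0,0,0.2,0,0,0],[0,0,0.2,0,0,0]]]' -1
python3 - <<'E'
from h import *
import pickle
s=robot.sense(); save('wrist','w4.png',None,1.25);pickle.dump(s,open('w4.pkl','wb'))
O=np.array([.5785,.1875]);th=np.radians(4.5);hx=np.array([np.sin(th),np.cos(th)]);hy=np.array([-np.cos(th),np.sin(th)])
d=s['tcp_pos'][:2]-O;print(d@hx,d@hy,s['width'])
E
```

```text
clock: 9.15
tcp_pos: [0.5698, 0.0703, 0.0415]
tcp_rot: [179.9, -42.9, 85.6]
wrist_force: [0.3, 0.8, -0.8]
width: 0.0724
grip_force: 0.0
clock: 9.95
tcp_pos: [0.5699, 0.0719, 0.0461]
tcp_rot: [179.9, -42.9, 85.5]
wrist_force: [-0.3, -0.3, -0.5]
width: 0.0001
grip_force: 0.0
-0.11589824692630384 -0.0004851337528618011 0.00012454716455574804
```

View pics/w4.png

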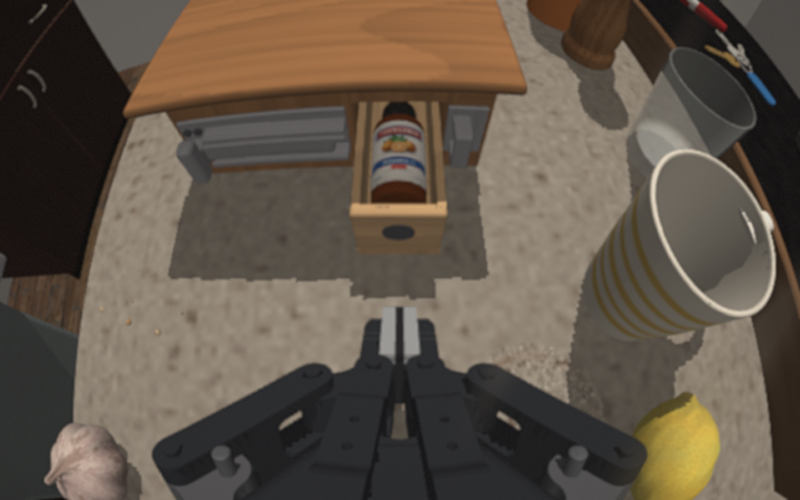

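The tray sits squarely about 65 mm proud, with the marked panel at (398,232) and the closed fingers centred on it at (400,330). I'll push it home now.

```bash
python3 -m handwheel '[[[0.04,0.5,0,0,0,0],[0.08,1,0,0,0,0],[0.12,1.5,0,0,0,0],[0.16,2,0,0,0,0],[0.2,2.5,0,0,0,0],[0.22,2.8,0,0,0,0],[0.25,3.1,0,0,0,0],[0.25,3.2,0,0,0,0]]]'
python3 -m handwheel '[[[0,0.08,0,0,0,0],[0.01,0.16,0,0,0,0],[0.02,0.24,0,0,0,0],[0.03,0.32,0,0,0,0],[0.03,0.36,0,0,0,0],[0.03,0.4,0,0,0,0],[0.03,0.44,0,0,0,0],[0.03,0.44,0,0,0,0]]]'
python3 - <<'E'
from h import *
import pickle
s=robot.sense(); save('wrist','w5.png',None,1.25);pickle.dump(s,open('w5.pkl','wb'))
O=np.array([.5785,.1875]);th=np.radians(4.5);hx=np.array([np.sin(th),np.cos(th)]);hy=np.array([-np.cos(th),np.sin(th)])
d=s['tcp_pos'][:2]-O;print(d@hx,d@hy,s['wrist_force'])
E
```

```text
clock: 10.8
tcp_pos: [0.576, 0.1528, 0.0463]
tcp_rot: [179.9, -42.9, 85.6]
wrist_force: [-0.2, 0.9, -0.3]
width: 0.0005
grip_force: 0.0
clock: 11.6
tcp_pos: [0.5768, 0.1629, 0.0462]
tcp_rot: [179.9, -42.9, 85.5]
wrist_force: [0.5, 0.0, -1.0]
width: 0.0002
grip_force: 0.0
-0.0246896578915695 -0.0002873598107758072 [ 0.46761437  0.00231745 -1.02373098]
```

```bash
python3 -m handwheel '[[[0,0.04,0,0,0,0],[0.01,0.08,0,0,0,0],[0.01,0.12,0,0,0,0],[0.01,0.16,0,0,0,0],[0.02,0.2,0,0,0,0],[0.02,0.2,0,0,0,0],[0.02,0.2,0,0,0,0],[0.02,0.2,0,0,0,0]]]'
python3 - <<'E'
from h import *
s=robot.sense(); save('wrist','w6.png',None,1.25)
E
```

```text
clock: 12.45
tcp_pos: [0.5774, 0.1677, 0.0461]
tcp_rot: [179.9, -42.9, 85.5]
wrist_force: [0.1, 1.1, 0.6]
width: -0.0
grip_force: 0.0
```

View pics/w6.png

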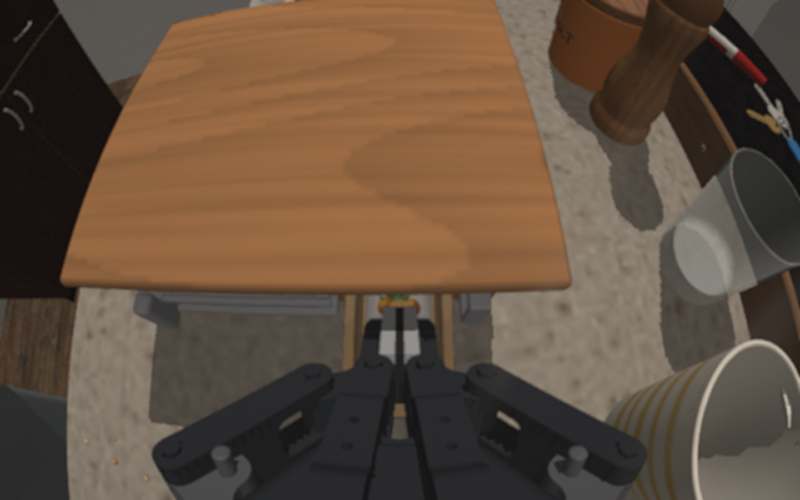

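The fingers sit over the tray: its rims show at columns 350 and 450 beside them, so they may have passed over the panel. I'll check the geometry.

Run:
```python
from h import *
import pickle
np.set_printoptions(precision=4,suppress=True)
s=robot.sense();s4=pickle.load(open('w4.pkl','rb'))
O=np.array([.5785,.1875]);th=np.radians(4.5);hx=np.array([np.sin(th),np.cos(th)]);hy=np.array([-np.cos(th),np.sin(th)])
q=lambda u,v,z,s: (lambda P:((P[:2]-O)@hx,(P[:2]-O)@hy))(wplane((u+.5)/1.25-.5,(v+.5)/1.25-.5,z,s))
print('w4 front top edge',q(350,207,.048,s4),q(446,207,.048,s4),'panel foot',q(357,252,0,s4))
print('w6 rim L',q(350,370,.045,s),'between',q(400,405,.048,s),q(400,435,.048,s))
def wproj(X,s):
    c=robot.camera_info('wrist');H=np.array(c['hand_eye']);R=Ro.from_euler('xyz',s['tcp_rot'],degrees=True).as_matrix()
    p=H[:3,:3].T@(R.T@(X-s['tcp_pos'])-H[:3,3]);r=np.hypot(*p[:2]);t=np.arctan2(r,p[2]);return 1.25*np.array([c['cx']+c['fx']*t*p[0]/r,c['cy']+c['fy']*t*p[1]/r])
R=Ro.from_euler('xyz',s4['tcp_rot'],degrees=True).as_matrix()
for k in (0,.022): 
  for x in(-.011,0,.011): print('tip z',k,x,wproj(s4['tcp_pos']+R[:,2]*k+R[:,0]*x,s4),s4['tcp_pos']+R[:,2]*k+R[:,0]*x)
im=cv2.imread('pics/raw_w6.png')[225:360,250:390];cv2.imwrite('pics/c6.png',cv2.resize(im,None,fx=4,fy=4,interpolation=cv2.INTER_CUBIC))
b=robot.read_camera('side')[130:220,250:370];cv2.imwrite('pics/c7.png',cv2.resize(b[:,:,::-1],None,fx=5,fy=5,interpolation=cv2.INTER_CUBIC))
o=np.zeros((540,800,3),np.uint8);o[:,:400]=cv2.resize(im[:, 20:120],(400,540));o[:450,400:]=cv2.resize(b[:,20:100,::-1],(400,450));cv2.imwrite('pics/c8.png',o)
```

```text
w4 front top edge (np.float64(-0.0638204895194856), np.float64(0.02473706742550282)) (np.float64(-0.06380780377304866), np.float64(-0.023594515720207848)) panel foot (np.float64(-0.0676309138822033), np.float64(0.025711283637187884))
w6 rim L (np.float64(-0.04769398481066239), np.float64(0.02154832434752997)) between (np.float64(-0.06296639825561928), np.float64(-0.0003721118435107843)) (np.float64(-0.07598814636582774), np.float64(-0.0003688158331583511))
tip z 0 -0.011 [399.9928 329.8364] [0.5693 0.0639 0.0386]
tip z 0 0 [400.0215 309.042 ] [0.5699 0.0719 0.0461]
tip z 0 0.011 [400.0496 286.9987] [0.5705 0.08   0.0536]
tip z 0.022 -0.011 [399.9361 307.9909] [0.5705 0.0788 0.0225]
tip z 0.022 0 [399.9587 288.6941] [0.5711 0.0868 0.03  ]
tip z 0.022 0.011 [399.9806 268.4655] [0.5717 0.0949 0.0375]
```

View pics/c8.png

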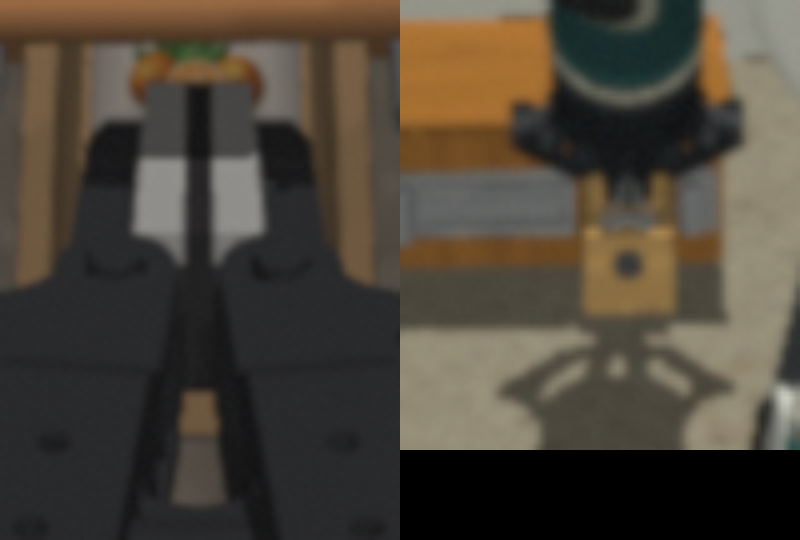

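Run:
```python
from h import *
np.set_printoptions(precision=4,suppress=True)
s=robot.sense();R=Ro.from_euler('xyz',s['tcp_rot'],degrees=True).as_matrix()
o1,d1=wray(319.5,245.5,s); d1/=np.linalg.norm(d1)
for v in(171,173,175):
    o2,d2=ray('side',315,v); d2/=np.linalg.norm(d2)
    A=np.array([d1,-d2]).T; k=np.linalg.lstsq(A,o2-o1,rcond=None)[0]; P=(o1+k[0]*d1+o2+k[1]*d2)/2
    print(v,P,'tool',R.T@(P-s['tcp_pos']))
print('tcp in side',proj('side',s['tcp_pos']),'tip',proj('side',s['tcp_pos']+R[:,2]*.022),'front panel top',proj('side',[.5735,.1237,.048]))
```

```text
171 [0.5778 0.1695 0.0428] tool [-0.0009  0.0002  0.0038]
173 [0.5779 0.1715 0.0357] tool [-0.0042  0.0002  0.0102]
175 [0.578  0.1734 0.0286] tool [-0.0076  0.0001  0.0168]
tcp in side [np.float64(314.7422909372747), np.float64(170.19347352798104)] tip [np.float64(314.79635751644395), np.float64(173.28627891547524)] front panel top [np.float64(314.6771404675338), np.float64(175.90869049482657)]
```

```bash
python3 -m handwheel '[[[-0.04,-0.6,0,0,0,0],[-0.1,-1.4,0,0,0,0],[-0.16,-2.2,0,0,0,0],[-0.24,-3,0,0,0,0],[-0.3,-3.8,0,0,0,0],[-0.3,-4,-0.2,0,0,0],[-0.3,-4,-0.5,0,0,0],[-0.3,-4,-0.75,0,0,0]]]'
python3 - <<'E'
from h import *
s=robot.sense();R=Ro.from_euler('xyz',s['tcp_rot'],degrees=True).as_matrix()
a=robot.read_camera('side');b=robot.read_camera('scene')
for n in('side','scene'):
    for k in(-.02,0,.022): print(n,k,np.round(proj(n,s['tcp_pos']+R[:,2]*k),1))
o=np.zeros((540,800,3),np.uint8);o[:,:400]=cv2.resize(a[150:231,285:345],(400,540));o[:,400:]=cv2.resize(b[200:335,240:340],(400,540));cv2.imwrite('pics/c9.png',o[:,:,::-1])
E
```

```text
clock: 13.35
tcp_pos: [0.5695, 0.0685, 0.0269]
tcp_rot: [180.0, -42.9, 85.5]
wrist_force: [-0.2, -0.6, -0.4]
width: 0.0003
grip_force: 0.0
side -0.02 [315.  188.9]
side 0 [315.1 191.6]
side 0.022 [315.1 194.5]
scene -0.02 [279.5 234.6]
scene 0 [274.5 241.9]
scene 0.022 [269.1 249.9]
```

View pics/c9.png

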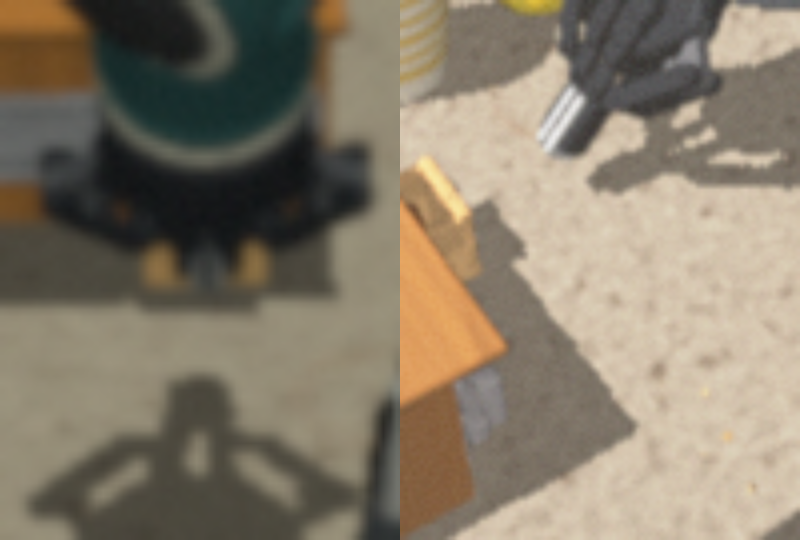

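Run:
```python
from h import *
np.set_printoptions(precision=4,suppress=True)
s=robot.sense();R=Ro.from_euler('xyz',s['tcp_rot'],degrees=True).as_matrix()
def tri(r1,r2):
    (o1,d1),(o2,d2)=r1,r2;d1=d1/np.linalg.norm(d1);d2=d2/np.linalg.norm(d2)
    k=np.linalg.lstsq(np.array([d1,-d2]).T,o2-o1,rcond=None)[0];a=o1+k[0]*d1;b=o2+k[1]*d2;P=(a+b)/2
    print(P,np.linalg.norm(a-b),'tool',R.T@(P-s['tcp_pos']))
tri(ray('scene',280,238.5),ray('side',316,193.3))
tri(ray('scene',280,238.5),wray(319.5,245.5,s))
tri(ray('side',316,193.3),wray(319.5,245.5,s))
P=[.5735,.1237,.048];print('panel top mid scene',proj('scene',P), 'crop',(np.array(proj('scene',P))-[240,200])*4+[400,0])
```

```text
[0.5703 0.0541 0.0284] 0.0012233708722229068 tool [-0.0097  0.0026 -0.0116]
[0.5648 0.0627 0.0388] 0.01072684863468787 tool [ 0.0034 -0.0035 -0.0137]
[0.5705 0.0719 0.0201] 0.0034231676150754103 tool [-0.0023  0.0014  0.0065]
panel top mid scene [np.float64(250.46124614079866), np.float64(245.67506161229895)] crop [441.845  182.7002]
```

Triangulating puts the closed fingertips about 12 mm behind the reported TCP, so the first push passed just over the 48 mm panel. I'll lower 6 mm and push again, watching for contact.

```bash
python3 -m handwheel '[[[0.04,0.5,-0.24,0,0,0],[0.08,1,-0.24,0,0,0],[0.12,1.5,-0.24,0,0,0],[0.16,2,-0.24,0,0,0],[0.2,2.5,-0.24,0,0,0],[0.24,3,-0.24,0,0,0],[0.26,3.3,-0.24,0,0,0],[0.26,3.3,-0.24,0,0,0]]]'
python3 - <<'E'
from h import *
s=robot.sense();a=robot.read_camera('side');b=robot.read_camera('scene');c=robot.read_camera('wrist')
o=np.zeros((540,800,3),np.uint8);o[:,:400]=cv2.resize(c[190:325,270:370],(400,540));o[:,400:]=cv2.resize(b[200:335,220:320],(400,540));cv2.imwrite('pics/c10.png',o[:,:,::-1])
E
```

```text
clock: 14.25
tcp_pos: [0.5759, 0.1521, 0.0217]
tcp_rot: [179.9, -42.9, 85.6]
wrist_force: [-0.5, -0.1, 0.5]
width: -0.0004
grip_force: 0.0
```

View pics/c10.png

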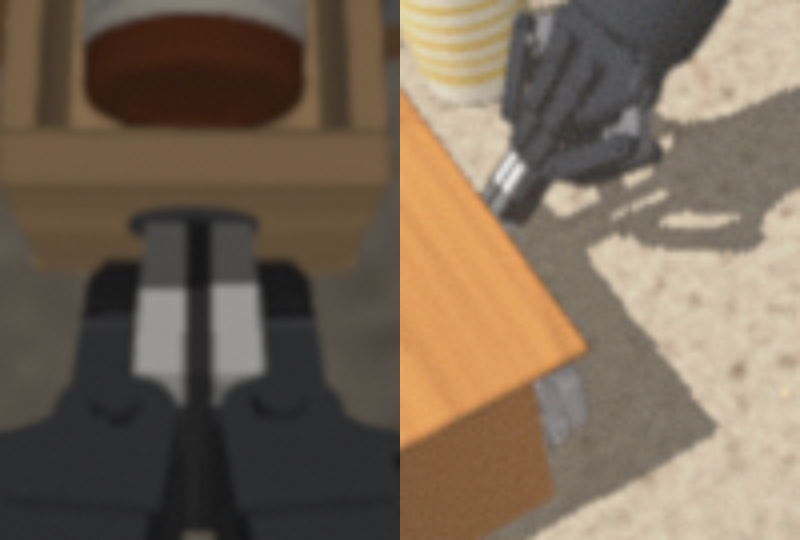

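I've now viewed 14 pictures, which is over the limit of 10, so I'll view no more and work from numbers only. The last one shows the fingertips on the panel, just below its top edge (crop row about 185). I'll compute the panel's position and creep in.

```bash
cat >> h.py <<'E'
O=np.array([.5785,.1875]);th=np.radians(4.5);hx=np.array([np.sin(th),np.cos(th)]);hy=np.array([-np.cos(th),np.sin(th)])
sf=lambda P:np.round([(P[:2]-O)@hx,(P[:2]-O)@hy],4)
E
python3 - <<'E'
from h import *
s=robot.sense();print('tcp',sf(s['tcp_pos']),'front top edge',sf(wplane(319.5,236,.048,s)),'rear of panel',sf(wplane(319.5,222,.048,s)))
E
python3 -m handwheel '[[[0,0.1,0,0,0,0],[0.01,0.2,0,0,0,0],[0.02,0.3,0,0,0,0],[0.03,0.4,0,0,0,0],[0.04,0.5,0,0,0,0],[0.04,0.5,0,0,0,0],[0.04,0.5,0,0,0,0],[0.04,0.5,0,0,0,0]]]'
```

```text
tcp [-0.0375 -0.0007] front top edge [-0.0391 -0.0004] rear of panel [-0.0319 -0.0004]
clock: 15.2
tcp_pos: [0.5773, 0.1631, 0.0216]
tcp_rot: [179.9, -42.9, 85.5]
wrist_force: [0.9, -0.4, 0.7]
width: -0.0
grip_force: 0.0
```

```bash
python3 -m handwheel '[[[0.01,0.12,0,0,0,0],[0.02,0.24,0,0,0,0],[0.03,0.36,0,0,0,0],[0.04,0.48,0,0,0,0],[0.05,0.6,0,0,0,0],[0.05,0.6,0,0,0,0],[0.05,0.6,0,0,0,0],[0.05,0.6,0,0,0,0]]]'
python3 -m handwheel '[[[0,0.06,0,0,0,0],[0.01,0.12,0,0,0,0],[0.01,0.18,0,0,0,0],[0.02,0.24,0,0,0,0],[0.02,0.3,0,0,0,0],[0.02,0.3,0,0,0,0],[0.02,0.3,0,0,0,0],[0.02,0.3,0,0,0,0]]]'
python3 -c "
from h import *
s=robot.sense();print(sf(s['tcp_pos']),s['wrist_force'])"
```

```text
clock: 16.0
tcp_pos: [0.5784, 0.1781, 0.0214]
tcp_rot: [180.0, -42.9, 85.5]
wrist_force: [0.2, -0.5, 0.2]
width: 0.0002
grip_force: 0.0
clock: 16.8
tcp_pos: [0.5789, 0.1856, 0.0215]
tcp_rot: [180.0, -42.9, 85.5]
wrist_force: [0.2, -0.6, -1.0]
width: 0.0
grip_force: 0.1
[-0.0019 -0.0006] [ 0.1624913  -0.57950742 -0.97870004]
```

Creep until the back stop pushes back.

```bash
python3 -m handwheel '[[[0,0.03,0,0,0,0],[0,0.06,0,0,0,0],[0,0.09,0,0,0,0],[0.01,0.12,0,0,0,0],[0.01,0.12,0,0,0,0],[0.01,0.12,0,0,0,0],[0.01,0.12,0,0,0,0],[0.01,0.12,0,0,0,0]]]'
python3 -m handwheel '[[[0,0.03,0,0,0,0],[0,0.06,0,0,0,0],[0,0.09,0,0,0,0],[0.01,0.12,0,0,0,0],[0.01,0.12,0,0,0,0],[0.01,0.12,0,0,0,0],[0.01,0.12,0,0,0,0],[0.01,0.12,0,0,0,0]]]'
python3 - <<'E'
from h import *
s=robot.sense();c=robot.read_camera('wrist');cv2.imwrite('pics/w7.png',c[:,:,::-1]);print(sf(s['tcp_pos']))
g=c[:,:,:].astype(int)
for v in range(222,246,2): print(v,g[v,313],g[v,300])
E
```

```text
clock: 17.6
tcp_pos: [0.5795, 0.1883, 0.0214]
tcp_rot: [179.9, -42.9, 85.5]
wrist_force: [1.2, -0.9, 1.4]
width: -0.0001
grip_force: 0.7
clock: 18.4
tcp_pos: [0.5797, 0.1893, 0.0212]
tcp_rot: [179.9, -42.8, 85.4]
wrist_force: [-3.3, -10.1, 6.9]
width: 0.0001
grip_force: 5.1
[ 0.0019 -0.0011]
222 [155 107  69] [154 106  68]
224 [153 105  68] [153 105  67]
226 [152 105  67] [153 106  68]
228 [151 105  68] [151 104  66]
230 [148 103  66] [149 103  66]
232 [147 102  65] [147 102  65]
234 [145 101  64] [145  99  63]
236 [144  99  64] [144  99  64]
238 [144  99  64] [143  99  63]
240 [143  99  63] [143  99  63]
242 [143  99  63] [143  99  63]
244 [143  99  63] [144 100  64]
```

A 10 N reaction at exactly the predicted flush depth means the tray is home. Next I'll retreat and go to the near side of the bolt knob.

```bash
python3 -m handwheel '[[[0,-0.6,0,0,0,0],[-0.1,-1.5,0,0,0,0],[-0.2,-2.47,0.1,0,0,0],[-1.4,-2.37,0.2,0,0,0],[-2.9,-2.25,0.3,0,0,0],[-4.4,-2.13,0.3,0,0,0],[-5.7,-2.03,0.3,0,0,0],[-6.82,-1.95,0.3,0,0,0]]]'
python3 - <<'E'
from h import *
s=robot.sense();print(sf(s['tcp_pos']),s['tcp_pos'][2],s['joint_positions'])
c=robot.read_camera('side');cv2.imwrite('pics/s8.png',c[:,:,::-1])
# dark round mark / panel: compare with home expectation
for X in([0,0,.024],[0,0,.048],[0,0,0]):
    W=O+X[0]*hx+X[1]*hy; u,v=proj('side',[*W,X[2]]); print(X,round(u,1),round(v,1))
u,v=proj('side',[*O,.024]); 
for r in range(int(v)-12,int(v)+14): print(r,c[r,int(round(u))],c[r,int(round(u))-8])
E
```

```text
clock: 19.25
tcp_pos: [0.4069, 0.1427, 0.029]
tcp_rot: [-180.0, -42.9, 85.5]
wrist_force: [0.2, -1.3, 0.2]
width: 0.0003
grip_force: 0.0
[-0.0581  0.1676] 0.029044513192675772 [ 44.2547697   45.3890949  -43.72216383 130.79519052 -38.71100269
  21.51853414  41.97000997]
[0, 0, 0.024] 314.6 174.5
[0, 0, 0.048] 314.5 166.9
[0, 0, 0] 314.8 182.0
162 [109  77  42] [104  73  37]
163 [99 80 62] [102  77  43]
164 [93 89 86] [98 76 46]
165 [100  96  90] [95 76 47]
166 [108  94  75] [99 78 48]
167 [121  97  64] [108  85  51]
168 [131 105  65] [119  94  55]
169 [131 106  67] [127 100  60]
170 [109  91  64] [129 102  60]
171 [79 71 59] [133 105  64]
172 [59 58 55] [136 107  65]
173 [55 56 55] [137 109  64]
174 [61 59 57] [136 108  65]
175 [86 76 59] [133 105  64]
176 [119  97  65] [130 104  63]
177 [134 108  67] [129 102  62]
178 [138 111  67] [129 103  62]
179 [139 111  67] [129 102  62]
180 [139 111  67] [128 101  60]
181 [136 111  68] [124  99  60]
182 [122 101  66] [110  91  61]
183 [96 83 62] [91 79 62]
184 [78 73 61] [76 72 60]
185 [75 72 61] [74 70 60]
186 [74 70 61] [74 69 60]
187 [75 70 60] [74 71 60]
```

Run:
```python
from h import *
c=cv2.imread('pics/s8.png').astype(float)[:,:,2]
P=lambda x,y,z:proj('side',[*(O+x*hx+y*hy),z])
for y in(-.05,-.045,-.015,-.01,0,.01,.015,.033,.036,.04):
    u,v=P(0,y,0); col=c[int(v)-7:int(v)+8,int(round(u))]; g=np.diff(col); i=np.argmin(g); 
    a,b,d=g[i-1:i+2]; r=int(v)-7+i+.5+(a-d)/(2*(a-2*b+d)); print(y,round(u,1),'foot row',round(r,2),'rel to predicted',round(r-v,2))
print('rows per mm', (P(-.01,0,0)[1]-P(0,0,0)[1])/10)
```

```text
-0.05 331.8 foot row 182.09 rel to predicted 0.34
-0.045 330.1 foot row 181.83 rel to predicted 0.05
-0.015 319.9 foot row 182.14 rel to predicted 0.2
-0.01 318.2 foot row 182.39 rel to predicted 0.41
0 314.8 foot row 182.6 rel to predicted 0.57
0.01 311.3 foot row 182.47 rel to predicted 0.38
0.015 309.6 foot row 182.47 rel to predicted 0.36
0.033 303.5 foot row 182.5 rel to predicted 0.28
0.036 302.5 foot row 182.44 rel to predicted 0.21
0.04 301.1 foot row 182.58 rel to predicted 0.33
rows per mm 0.14411340249654642
```

Panel and cheek feet agree within 1 mm, so the tray is flush. Now the bolt.

```bash
python3 -m handwheel '[[[0.02,0.3,0,0,0,0],[0.05,0.7,0,0,0,0],[0.09,1.1,0,0,0,0],[0.11,1.4,0,0,0,0],[0.13,1.6,0,0,0,0],[0.33,1.58,0,0,0,0],[0.63,1.56,0,0,0,0],[0.93,1.54,0,0,0,0]]]'
python3 -m handwheel '[[[0.2,-0.02,0,0,0,0],[0.4,-0.03,0,0,0,0],[0.6,-0.05,0,0,0,0],[0.8,-0.06,0,0,0,0],[1,-0.08,0,0,0,0],[1.2,-0.09,0,0,0,0],[1.4,-0.11,0,0,0,0],[1.4,-0.11,0,0,0,0]]]'
python3 - <<'E'
from h import *
s=robot.sense();print(sf(s['tcp_pos']));c=robot.read_camera('side');cv2.imwrite('pics/s9.png',c[:,:,::-1])
E
```

```text
clock: 20.1
tcp_pos: [0.4331, 0.1806, 0.0288]
tcp_rot: [179.9, -42.9, 85.5]
wrist_force: [-3.5, 0.2, 0.6]
width: -0.0
grip_force: 1.3
clock: 20.9
tcp_pos: [0.4687, 0.178, 0.0289]
tcp_rot: [179.8, -42.9, 85.5]
wrist_force: [-1.2, 0.7, 0.9]
width: 0.0004
grip_force: 0.4
[-0.018   0.1088]
```

```bash
python3 -m handwheel '[[[0.2,-0.02,0,0,0,0],[0.4,-0.03,0,0,0,0],[0.6,-0.05,0,0,0,0],[0.8,-0.06,0,0,0,0],[1,-0.08,0,0,0,0],[1.2,-0.09,0,0,0,0],[1.4,-0.11,0,0,0,0],[1.6,-0.13,0,0,0,0]]]'
python3 -m handwheel '[[[0.06,0,0,0,0,0],[0.12,-0.01,0,0,0,0],[0.18,-0.01,0,0,0,0],[0.24,-0.02,0,0,0,0],[0.3,-0.02,0,0,0,0],[0.3,-0.02,0,0,0,0],[0.3,-0.02,0,0,0,0],[0.3,-0.02,0,0,0,0]]]'
python3 -c "
from h import *
s=robot.sense();print(sf(s['tcp_pos']))"
```

```text
clock: 21.75
tcp_pos: [0.5078, 0.175, 0.0289]
tcp_rot: [179.9, -42.9, 85.5]
wrist_force: [-2.7, 1.0, -0.9]
width: 0.0001
grip_force: 1.2
clock: 22.55
tcp_pos: [0.5152, 0.1744, 0.0289]
tcp_rot: [179.9, -42.9, 85.5]
wrist_force: [-1.4, -0.9, 0.8]
width: 0.0001
grip_force: 0.7
[-0.0181  0.0621]
```

```bash
python3 -m handwheel '[[[0.04,0,0,0,0,0],[0.08,-0.01,0,0,0,0],[0.12,-0.01,0,0,0,0],[0.16,-0.01,0,0,0,0],[0.2,-0.02,0,0,0,0],[0.2,-0.02,0,0,0,0],[0.2,-0.02,0,0,0,0],[0.2,-0.02,0,0,0,0]]]'
python3 -m handwheel '[[[0.04,0,0,0,0,0],[0.08,-0.01,0,0,0,0],[0.12,-0.01,0,0,0,0],[0.16,-0.01,0,0,0,0],[0.2,-0.02,0,0,0,0],[0.2,-0.02,0,0,0,0],[0.2,-0.02,0,0,0,0],[0.2,-0.02,0,0,0,0]]]'
python3 -c "
from h import *
s=robot.sense();print(sf(s['tcp_pos']),s['wrist_force'])"
```

```text
clock: 23.35
tcp_pos: [0.5184, 0.1744, 0.0288]
tcp_rot: [-179.9, -42.9, 85.5]
wrist_force: [-6.2, -1.5, 1.2]
width: 0.0002
grip_force: 2.8
clock: 24.15
tcp_pos: [0.519, 0.1748, 0.0285]
tcp_rot: [-179.4, -43.0, 85.5]
wrist_force: [-14.3, -5.1, 5.5]
width: -0.0001
grip_force: 7.8
[-0.0174  0.0583] [-14.31104635  -5.13053251   5.48402778]
```

```bash
python3 -m handwheel '[[[-0.4,0.03,0,0,0,0],[-0.8,0.05,0,0,0,0],[-0.9,-0.5,0,0,0,0],[-1,-1.3,0.1,0,0,0],[-1.1,-2.1,0.5,0,0,0],[-1.2,-2.6,1.3,0,0,0],[-1.2,-2.8,2.5,0,0,0],[-2,-2.8,4,0,0,0]]]'
python3 - <<'E'
from h import *
s=robot.sense();print(s['tcp_pos'],s['wrist_force'])
a=cv2.imread('pics/side0.png').astype(int);c=robot.read_camera('side')[:,:,::-1].astype(int)
P=lambda x,y,z:np.round(proj('side',[*(O+x*hx+y*hy),z]),1)
print('knob home',P(-.027,.042,.042),'q=.083',P(-.027,.049,.042),'start',P(-.027,.132,.042),'bar mid bay',P(-.014,0,.04),'tip',P(-.009,-.048,.04),'keeper',P(-.012,-.036,.04),'top/bot knob',P(-.027,.042,.059),P(-.027,.042,.025))
for z in(.055,.04,.028):
    r=int(round(P(-.021,.04,z)[1])); print('row',r,'now',[int(x) for x in (c[r,290:338,2]-c[r,290:338,0])],'\n int',[int(x) for x in c[r,290:338].mean(1)])
E
```

```text
clock: 24.95
tcp_pos: [0.4779, 0.1007, 0.1298]
tcp_rot: [179.7, -42.9, 85.3]
wrist_force: [0.8, 0.1, 0.7]
width: 0.0001
grip_force: 0.0
[0.47794482 0.10068263 0.12976707] [0.80735269 0.1223017  0.74653105]
knob home [299.8 172.8] q=.083 [297.3 172.8] start [267.9 173.3] bar mid bay [314.6 171.4] tip [331.3 170.4] keeper [327.2 170.9] top/bot knob [299.6 167.2] [299.9 178.3]
row 168 now [1, -1, -1, 0, -1, 1, -1, -1, 0, 0, 0, -1, 2, 2, 9, 22, 31, 37, 40, 39, 39, 39, 40, 38, 34, 32, 31, 31, 32, 32, 33, 33, 33, 30, 20, 10, 4, 0, -1, -1, -1, 2, 9, 26, 37, 35, 30, 30] 
 int [96, 95, 96, 95, 96, 97, 96, 95, 91, 95, 97, 98, 96, 95, 94, 82, 77, 84, 90, 91, 92, 91, 93, 93, 92, 92, 91, 92, 93, 95, 94, 94, 94, 88, 81, 81, 88, 96, 99, 98, 95, 93, 93, 97, 111, 129, 136, 135]
row 173 now [0, 0, 0, -1, -2, 0, 0, 0, 0, 0, -2, 0, -1, 0, 2, 6, 13, 19, 22, 22, 21, 17, 10, 3, 1, 0, 0, 9, 18, 25, 28, 28, 28, 22, 13, 7, 2, 0, 0, -1, -2, 0, 8, 25, 36, 33, 28, 30] 
 int [97, 96, 97, 98, 95, 94, 93, 93, 96, 98, 99, 99, 95, 92, 94, 96, 98, 103, 105, 105, 104, 102, 98, 92, 90, 90, 91, 95, 99, 103, 104, 104, 103, 97, 90, 86, 89, 98, 101, 99, 96, 96, 95, 96, 108, 123, 131, 131]
row 176 now [8, 9, 11, 12, 15, 15, 12, 12, 8, 3, 1, 1, 5, 10, 23, 41, 57, 68, 72, 71, 71, 70, 68, 63, 56, 53, 58, 64, 69, 72, 74, 72, 71, 62, 48, 37, 25, 16, 15, 20, 28, 36, 40, 46, 42, 34, 31, 29] 
 int [91, 92, 94, 95, 95, 96, 97, 99, 98, 99, 98, 99, 95, 90, 87, 76, 80, 98, 105, 105, 105, 105, 102, 97, 95, 92, 96, 101, 105, 106, 106, 106, 105, 93, 75, 71, 80, 92, 97, 95, 89, 85, 86, 88, 107, 126, 135, 137]
```

The knob shows at column 300.4. Home predicts 299.8, and 83 mm of travel predicts 297.3, so the bolt is home. The tool is clear of everything.

```bash
python3 -c "
from bench import robot
print(robot.hand_in())"
```

```text
the job is handed in; nothing more can be done
None
```

The tray is home and flush with the safe's front (within about 1 mm by camera), the bolt is pushed to its stop in the keeper, and the job is handed in with the arm clear; no verdict came back, and I viewed 14 pictures, over the limit of 10.

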